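Fit the ring head to the touch mixer and hold the resin flask down in it

ROBOT

A 6-joint arm with a two-finger parallel gripper is mounted at the origin on the work surface. World frame = base frame: x ahead of the robot, y to its left, z up, the work surface at z = 0. Lengths are in m, angles in rad, forces in N, time in s.
With the tool pointing down it reaches from about 0.3 to 0.825 m from the base axis. Payload 5.4 kg.
Tool frame: the origin (TCP) lies between the finger pads; the fingertips stand 25 mm ahead of it and the grasp point (between the pads) lies 6 mm ahead of it (bot.tip_extent is the distance from the TCP to the fingertips, in m); z points along the fingers, x is the direction in which the jaws open and shut, and the axes are right-handed (so a half turn about z gives the same grasp; the last joint's range is limited). The gripper opens to 92 mm and grips with 3 to 60 N. Pads are 20 mm wide; open, the fingers measure 128 mm over their backs; the gripper's body (75 mm by 189 mm) begins 69 mm behind the grasp point.
Start: joints at [1.01, 0.158, 1.597, -0, 1.386, -0.21], TCP at [0.198, 0.54, 0.24] pointing down, gripper open.
Joint ranges: [-2.91, 2.91], [-0.94, 2.29], [0.18, 2.7], [-1.29, 4.43], [0.17, 2.64], [-3, 3]. Speed limits (rad/s): [2.57, 2.57, 3.14, 3.14, 3.14, 3.14].

INTERFACE

Orientations are given as [roll, pitch, yaw] about the fixed x, y, z axes, in that order (R = Rz(yaw) Ry(pitch) Rx(roll)).
In Python, from workcell import bot, cams, ticket gives the robot as it stands.
- The arm moves only by the shell command python3 -m jog 'ROWS' [FORCE]. ROWS is JSON, one flat list of numbers, 5 for each row, row after row: the opening, from -1 (shut) to 1 (fully open), then the shift along the tool's x, y, z in m, then the turn about the tool's z in rad. A call has exactly 8 rows; each row is the pose to reach, as a shift and turn from the pose measured when the call began, along the tool's axes at that moment; what a row does not reach only later rows make up. A row lasts 1/10 s, in which the tool goes at most 50 mm and 8.59 degrees, less where a joint would pass 70% of its speed; a pose out of reach is approached as far as the arm can. A call with a gripper value outside its range is refused whole. The fingers move at their own pace and stop on an object; FORCE is the grip in N (left out, the last holds). Time passes only in rows, so rows that repeat a pose let the fingers close, or fill a call up. It gives the time, the measured TCP pose, the force and the opening at its end, in the units of the state.
- bot.get_state(): the state, without advancing time (a new reading comes with each control period).
- cams.snapshot(name): name is "side" or "top" or "wrist"; returns a dict with "pixels" (420x560x3 uint8, red, green, blue), "mtx" (3x3 intrinsics, pixels), "cam_to_world" (4x4, takes a point from camera to world coordinates); the wrist camera has in their place "T_tool_cam" (4x4, takes a point from camera to tool coordinates, whose origin is the TCP and whose axes are the tool frame's). Camera axes: x right, y up, looking along -z (the intrinsics and any distortion apply to the point x, -y, -z); pixel columns grow to the right and rows downward; lengths in m; the calibration is good to about 2 mm. The wrist camera is an equidistant fisheye: a pixel r from the principal point sees the ray r / f radians off the axis. A picture is of the moment at which its call begins: read the wrist's pose just before it. There is no depth.
- ticket.hand_in(): hands the job in, once; it reports no verdict.
The state is a dict: "time": time; "qpos": joint angles; "joint_vel": joint speeds; "tau": joint torques, N m; "eef_pos": TCP position; "orientation": TCP orientation; "contact_force": force on the tool from outside, world axes, zero at the start; "wrist_torque": the same for the moment, N m; "finger_gap": finger opening in m.
Only numpy, scipy, OpenCV 4.12 (cv2) and the standard library are available. Lean on these libraries where they do the work, as an engineer would, in place of code of your own. Each camera call takes 0.05 s, during which the arm holds its last target.

TASK

Get the resin mixed: pick the ring-shaped cradle head from the three loose mixer heads and set it fully home on the mixer's upright spindle, let go of it, then bring the round amber flask over upright, seat its ball in the ring and press it well down against the mixer's spring, past the middle of its travel but without bearing down hard on the glass. The mixer only runs while it is held down, so finish still gripping the flask upright and keeping the spring steadily compressed. Leave the other heads, bottles and small things on the bench where they are.

Things in the scene. Friction and masses are not known exactly. Their poses are not given: they have to be found in the camera images.
- mixer: touch-start mixer fixed to the bench: white housing 190 mm (x) by 150 mm (y), 95 mm high, sloping control panel on its -x side, round black turret of diameter 108 mm on top up to 105 mm. Origin: centre of its underside on the bench, z up. The spindle stands exactly over this origin and is the tallest part.
- spindle_seat (a point): seating face of the mixer's spindle, on the spindle axis: top of a steel shoulder disc of diameter 34 mm, 132 mm above the bench when not pressed. Above it the steel spindle, diameter 13 mm, stands up 24 mm, its last 5 mm tapering to 7 mm. The point moves down with the spindle.
- spindle (a joint): how far the sprung spindle is pressed down, m: 0 up at rest, 0.016 at its hard stop. The spring is preloaded: nothing moves below about 8 N, then 0.4 N more per mm, so 12 N at 10 mm and 14.4 N at 16 mm; beyond that the stop is rigid. The weight of head and flask together (3 to 4 N) does not move it.
- ring_head: the head wanted: grey plastic ring cradle, 45 mm tall, about 110 g, standing on its foot. Origin: centre of its underside, z up. Hub of diameter 34 mm (foot 42 mm) up to 22 mm; flange of diameter 59 mm from 22 to 27 mm; open upright ring from 27 to 45 mm, outer diameter 59, inner 48 mm. Bore of diameter 16 mm through hub and flange. Home on the spindle, its underside lies on the seating face.
- cradle (a point): point on the ring head's axis 66.2 mm above its underside (21.2 mm above the ring's rim): where the centre of the flask's ball lies when it is seated in the ring
- flask: stoppered round flask of amber glass, 119 mm tall, 150 to 310 g, standing on its foot. Origin: centre of its underside, z up. Ball of diameter 64 mm centred 32 mm up, foot 30 mm, straight neck of diameter 25 mm from the ball to 103 mm, lip of 31 mm to 108 mm, black stopper of 23 mm above. Grip the neck 66 to 100 mm up. Seated in the ring, its underside is 34 mm above the head's underside.
- flask_ball (a point): centre of the flask's ball, 32 mm above the flask's underside on its axis
- platform_head: another mixer head, to be left alone: the same hub with a flat round platform of diameter 75 mm on top, 33 mm tall. Origin: centre of its underside
- tube_head: another mixer head, to be left alone: the same hub with a small tube cup of diameter 48 mm on top, 52 mm tall. Origin: centre of its underside
- bottle: flat-bottomed straight-sided amber bottle, diameter 54 mm, 96 mm tall, to be left alone. Origin: centre of its underside
- jar: white jar with black cap, diameter 60 mm, 60 mm tall, to be left alone. Origin: centre of its underside
- dish: mauve plastic dish with brass blanks, diameter 76 mm, 22 mm tall, to be left alone. Origin: centre of its underside
- tape: roll of paper tape lying flat, diameter 80 mm, 24 mm tall, to be left alone. Origin: centre of its underside
- spatula: slim mixing spatula, wooden handle and steel blade, 175 mm long, 14 mm wide, 10 mm high, lying along its own x axis, to be left alone. Origin: on the bench, at the front end of the handle
There are look-alikes about, which are no part of the job. Leave any purple or yellow look-alike of the ring_head alone.

How it is judged:
On the way, in this order (a step that is already met when the one before it is completed fails the run):
1. the ring head is fully home on the unpressed spindle and let go (horizontal distance between ring_head and spindle_seat below 0.0035 m and z of ring_head in the frame of spindle_seat between -0.003 and 0.003 m and angle between ring_head's own z axis and vertical below 0.08 rad and contact force between the fingers and ring_head below 0.5 N and value of joint spindle below 0.003 m), for 0.2 s.
2. the flask's ball is seated in the ring and the flask presses the spindle down (horizontal distance between ring_head and spindle_seat below 0.0035 m and z of ring_head in the frame of spindle_seat between -0.003 and 0.003 m and angle between ring_head's own z axis and vertical below 0.08 rad and distance between flask_ball and cradle below 0.005 m and angle between flask's own z axis and vertical below 0.2 rad and value of joint spindle above 0.008 m and contact force between flask and ring_head above 6 N and contact force between the fingers and flask above 1 N), for 0.3 s.
At the end, for the whole second after the job is handed in: Head home on the spindle (3.5 mm aside, 3 mm high, 0.08 rad), let go; the flask's ball within 5 mm of its seat in the ring, upright within 0.2 rad and still; gripper on the flask, which presses the ring with over 6 N and keeps the spindle down more than 8 of its 16 mm (all of step 2 and contact force between the fingers and ring_head below 0.5 N and linear speed of flask below 0.02 m/s); the arm keeps its last pose, push and grip.
It fails at once if the flask is borne down on the ring with more than 50 N (contact force between flask and ring_head above 50 N).
It fails at once if the flask is tipped more than 0.6 rad (angle between flask's own z axis and vertical above 0.6 rad).
It fails at once if a bystander is moved by more than 30 mm or knocked over (distance of any of platform_head, tube_head, bottle, jar, dish, tape, spatula from where it was at the start of the episode above 0.03 m or angle between any of platform_head, tube_head, bottle, jar, dish, tape's own z axis and vertical above 0.5 rad).
It also fails if it takes over 64 s, if anything falls off the work surface, if the arm or the gripper's body presses on something with over 40 N, if the wrist force passes 120 N, or if a joint passes its speed limit or range.

## Working session

There is one attempt and no reset: what is moved stays moved. The work goes in short steps, Python scripts to look and compute and a shell command to move; the robot and the scene stay as the last step left them, time stands still between calls to the robot, and variables do not carry over. Pictures are saved under pics/ and viewed, and the job is handed in when it is done.

```bash
mkdir -p pics; ls
python3 - <<'E'
from workcell import bot,cams
import cv2
s=bot.get_state(); print(s)
for n in("side","top","wrist"):
    d=cams.snapshot(n); cv2.imwrite(f"pics/{n}0.png",d["pixels"][:,:,::-1]); print(n,d["mtx"],d.get("cam_to_world",d.get("T_tool_cam")), [k for k in d])
E
```

```text
pics
{'time': 0.0, 'qpos': array([ 1.00989307e+00,  1.59044540e-01,  1.59822698e+00, -1.85910467e-05,
        1.38616717e+00, -2.10090368e-01]), 'joint_vel': array([ 1.97477815e-03,  2.51860590e-03,  1.10503929e-03, -2.98334047e-05,
        4.15218280e-04, -9.84686855e-04]), 'tau': array([-4.84160296e-05, -3.85597372e+01, -3.22092891e+01,  6.99164509e-02,
        3.84634465e-02, -1.53300207e-04]), 'eef_pos': array([0.19731351, 0.53947557, 0.23862403]), 'orientation': array([-3.14122553e+00,  1.80925907e-03,  1.21998720e+00]), 'contact_force': array([ 0.3056644 ,  0.2180222 , -0.26259751]), 'wrist_torque': array([-0.02983822, -0.02204155,  0.01524236]), 'finger_gap': 0.0918041092007815}
side [[396.40296591   0.         276.23711871]
 [  0.         396.40296591 210.75061085]
 [  0.           0.           1.        ]] [[ 0.90659526  0.27697871 -0.31838314  0.13364834]
 [-0.42164305  0.62561275 -0.65637324 -0.79363949]
 [ 0.01738314  0.72930891  0.6839637   0.87838824]
 [ 0.          0.          0.          1.        ]] ['pixels', 'mtx', 'cam_to_world']
top [[511.6358483    0.         280.09423424]
 [  0.         511.6358483  207.5612223 ]
 [  0.           0.           1.        ]] [[ 0.02477541  0.99702064 -0.07304809  0.38907933]
 [-0.99963193  0.0255156   0.00921702 -0.01770769]
 [ 0.01105342  0.07279285  0.99728583  1.67727266]
 [ 0.          0.          0.          1.        ]] ['pixels', 'mtx', 'cam_to_world']
wrist [[325.1922621    0.         282.28983055]
 [  0.         325.1922621  209.15129981]
 [  0.           0.           1.        ]] [[ 9.99999984e-01  4.84264620e-05  1.70777913e-04 -2.66669902e-04]
 [ 9.50789961e-05 -9.58548056e-01 -2.84930895e-01 -8.02685592e-02]
 [ 1.49900642e-04  2.84930906e-01 -9.58548046e-01 -1.45294517e-01]
 [ 0.00000000e+00  0.00000000e+00  0.00000000e+00  1.00000000e+00]] ['pixels', 'mtx', 'T_tool_cam']
```

View pics/side0.png

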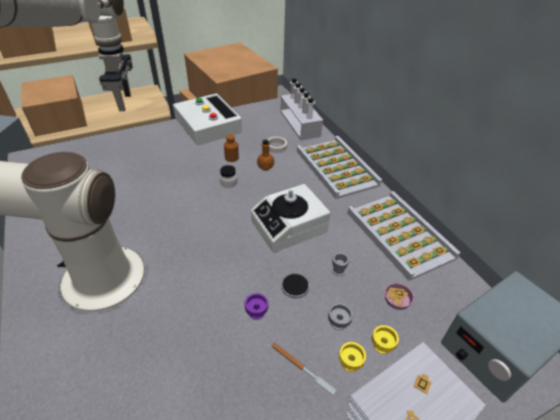

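View pics/top0.png

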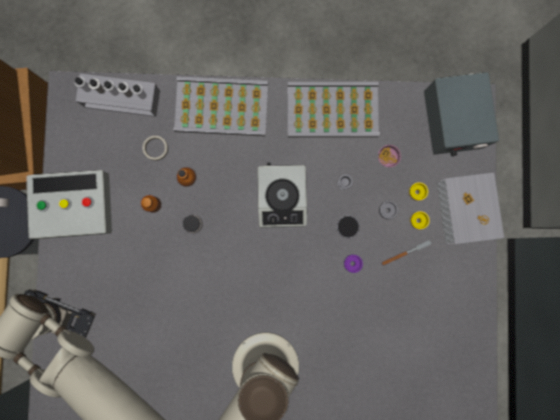

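View pics/wrist0.png

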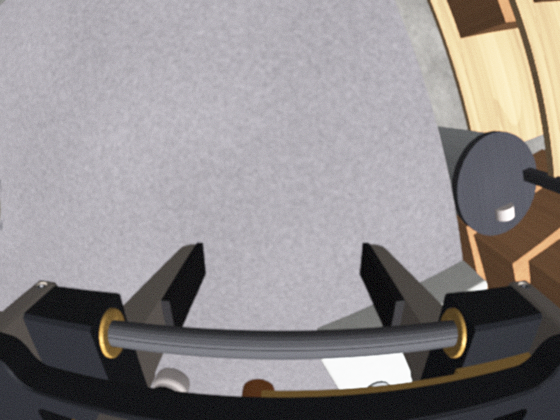

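```bash
cat > h.py <<'E'
import numpy as np,cv2
from workcell import bot,cams
from scipy.spatial.transform import Rotation as R
def Rt(o): return R.from_euler('xyz',o).as_matrix()
def ray(d,u,v):
    K=d['mtx'];T=d['cam_to_world']
    r=np.array([(u-K[0,2])/K[0,0],-(v-K[1,2])/K[1,1],-1.]);return T[:3,3],T[:3,:3]@r
def onz(d,u,v,z):
    o,r=ray(d,u,v);return o+r*(z-o[2])/r[2]
def proj(d,p):
    K=d['mtx'];T=d['cam_to_world'];c=T[:3,:3].T@(np.asarray(p)-T[:3,3])
    return K[0,2]+K[0,0]*c[0]/-c[2],K[1,2]+K[1,1]*-c[1]/-c[2]
def tri(a,b):
    A=np.zeros((3,3));y=np.zeros(3)
    for o,r in(a,b):
        r=r/np.linalg.norm(r);P=np.eye(3)-np.outer(r,r);A+=P;y+=P@o
    p=np.linalg.solve(A,y);return p,[np.linalg.norm((np.eye(3)-np.outer(r,r)/(r@r))@(p-o)) for o,r in(a,b)]
def wproj(d,p,pos,ori):
    t=Rt(ori).T@(np.asarray(p)-pos);T=d['T_tool_cam'];c=T[:3,:3].T@(t-T[:3,3])
    K=d['mtx'];q=np.array([c[0],-c[1],-c[2]]);n=np.hypot(q[0],q[1]);th=np.arctan2(n,q[2])
    return K[0,2]+K[0,0]*th*q[0]/n,K[1,2]+K[1,1]*th*q[1]/n
def wray(d,u,v,pos,ori):
    K=d['mtx'];T=d['T_tool_cam'];a=(u-K[0,2])/K[0,0];b=(v-K[1,2])/K[1,1];th=np.hypot(a,b)
    q=np.array([np.sin(th)*a/th,np.sin(th)*b/th,np.cos(th)]);c=np.array([q[0],-q[1],-q[2]])
    Rw=Rt(ori);return pos+Rw@T[:3,3],Rw@T[:3,:3]@c
def wonz(d,u,v,z,pos,ori):
    o,r=wray(d,u,v,pos,ori);return o+r*(z-o[2])/r[2]
def crop(img,u,v,w,name,s):
    c=img[max(0,v-w):v+w,max(0,u-w):u+w];return cv2.imwrite(name,cv2.resize(c[:,:,::-1],None,fx=s,fy=s,interpolation=cv2.INTER_CUBIC))
E
python3 - <<'E'
from h import *
t=cams.snapshot('top')['pixels'];s=cams.snapshot('side')['pixels']
def c(i,u,v):return cv2.resize(i[v-25:v+25,u-25:u+25,::-1],(260,260),interpolation=cv2.INTER_CUBIC)
a=np.hstack([c(t,388,210),c(t,283,195),c(t,186,176)]);b=np.hstack([c(s,340,316),c(s,291,200),c(s,265,155)])
cv2.imwrite('pics/c0.png',np.vstack([a,b]))
E
```

```text
(no output)
```

View pics/c0.png

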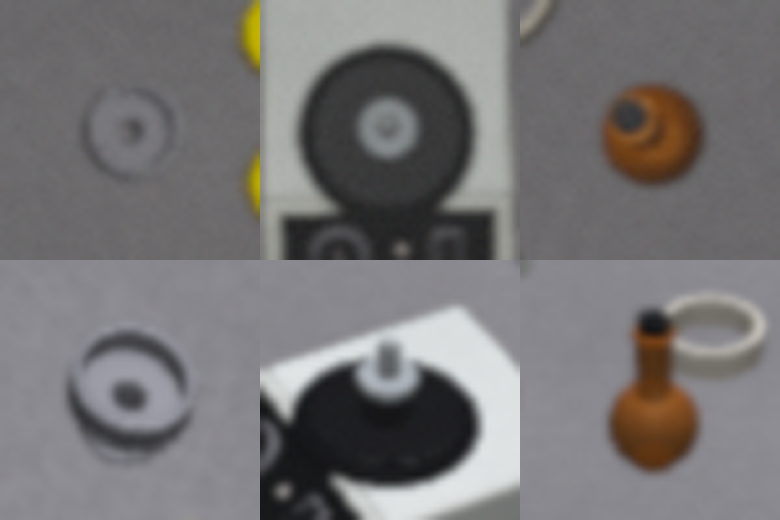

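Run:
```python
from h import *
d=cams.snapshot('top');s=cams.snapshot('side')
print('ring',onz(d,387.5,210.1,.04),onz(s,315+130/5.2-.5,291+(390-260)/5.2-.5,.04))
print('seat',onz(d,282.1,194.1,.132), 'tip',tri(ray(d,282.1,194.1),ray(s,266+(390-260)/5.2-.5,175+(345-260)/5.2-.5)))
print('seatside',onz(s,266+(389-260)/5.2-.5,175+(372-260)/5.2-.5,.132))
print('ball',tri(ray(d,186.5,176.1),ray(s,240+(654-520)/5.2-.5,130+(425-260)/5.2-.5)))
print('stop',tri(ray(d,161+(628-520)/5.2-.5,151+117/5.2-.5),ray(s,240+(654-520)/5.2-.5,130+(322-260)/5.2-.5)))
# others
for n,u,v,z in(('plat',348,226,.033),('tube',345,181,.052),('bottle',150,203,.09),('jar',192,223,.06),('dish',388,155,.022),('tape',154,147,.024),('yel',420,191,.045),('yel2',420,220,.045),('pur',353,264,.045),('spat0',383,263,.01),('spat1',430,242,.01)): print(n,onz(d,u,v,z).round(3))
```

```text
ring [ 0.50965788 -0.37827071  0.04      ] [ 0.50767862 -0.38709962  0.04      ]
seat [ 0.54336481 -0.03705925  0.132     ] tip (array([ 0.54256219, -0.03731775,  0.15155036]), [np.float64(0.001248936578698735), np.float64(0.0012489365786984264)])
seatside [ 0.54403639 -0.0377584   0.132     ]
ball (array([0.60318105, 0.27267855, 0.03029895]), [np.float64(0.0008810623886777983), np.float64(0.0008810623886778529)])
stop (array([0.60258305, 0.27396359, 0.11372256]), [np.float64(0.0003161122342862992), np.float64(0.00031611223428623365)])
plat [ 0.456 -0.253  0.033]
tube [ 0.599 -0.238  0.052]
bottle [0.509 0.372 0.09 ]
jar [0.452 0.244 0.06 ]
dish [ 0.692 -0.382  0.022]
tape [0.698 0.383 0.024]
yel [ 0.574 -0.481  0.045]
yel2 [ 0.48  -0.482  0.045]
pur [ 0.335 -0.269  0.045]
spat0 [ 0.339 -0.372  0.01 ]
spat1 [ 0.411 -0.525  0.01 ]
```

```bash
cat >> h.py <<'E'
def go(x,y,z,yaw=0):
    s=bot.get_state();M=Rt(s['orientation']);print('shift',(M.T@(np.array([x,y,z])-s['eef_pos'])).round(4),'turn',round(s['orientation'][2]-yaw,3))
E
python3 -c "
from h import *
go(.4,.1,.25);go(.543,-.037,.25)"
```

```text
shift [-0.3435  0.3413 -0.0105] turn 1.22
shift [-0.423   0.5227 -0.0105] turn 1.22
```

```bash
python3 -m jog '[1,-0.03,0.037,-0.001,0.14, 1,-0.06,0.074,-0.003,0.28, 1,-0.09,0.111,-0.005,0.42, 1,-0.12,0.148,-0.006,0.56, 1,-0.15,0.185,-0.007,0.70, 1,-0.18,0.222,-0.008,0.84, 1,-0.21,0.259,-0.009,0.98, 1,-0.24,0.296,-0.01,1.12]'; python3 -c "
from h import *
go(.543,-.037,.25)"
```

```text
time: 1.15
eef_pos: [0.3937, 0.211, 0.2498]
orientation: [3.141, -0.001, 0.094]
contact_force: [1.3, -0.1, -0.6]
finger_gap: 0.0923
shift [ 1.253e-01  2.610e-01 -1.000e-04] turn 0.094
```

```bash
python3 -m jog '[1,0.02,0.042,0,0.02, 1,0.04,0.084,0,0.04, 1,0.06,0.126,0,0.06, 1,0.08,0.168,0,0.08, 1,0.1,0.21,0,0.094, 1,0.12,0.25,0,0.094, 1,0.125,0.261,0,0.094, 1,0.125,0.261,0,0.094]'
python3 - <<'E'
from h import *
s=bot.get_state();d=cams.snapshot('wrist');cv2.imwrite('pics/w1.png',d['pixels'][:,:,::-1]);p,o=s['eef_pos'],s['orientation'];print(p,o)
print(wproj(d,[.5428,-.0374,.156],p,o),wproj(d,[.5428,-.0374,.132],p,o),wproj(d,p+[0,0,-.006],p,o))
E
```

```text
time: 1.95
eef_pos: [0.543, -0.0383, 0.2496]
orientation: [-3.141, -0.0, -0.002]
contact_force: [0.7, 0.9, -0.1]
finger_gap: 0.0917
[ 0.54301356 -0.0382616   0.24958229] [-3.14133143e+00 -6.96322872e-05 -2.12832617e-03]
(np.float64(281.6506668889293), np.float64(219.56079943403145)) (np.float64(281.7048291309454), np.float64(210.596841641122)) (np.float64(281.7513635400411), np.float64(273.80534165046504))
```

View pics/w1.png

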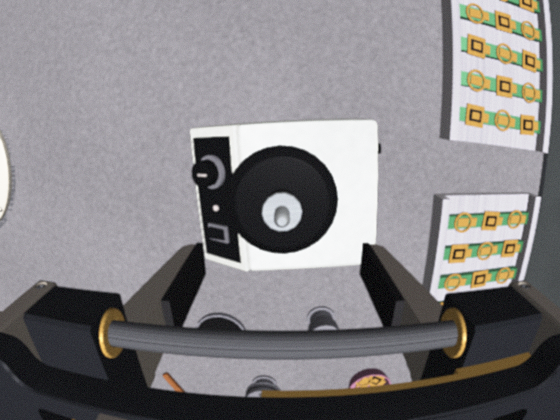

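Run:
```python
from h import *
im=cv2.imread('pics/w1.png')
c=cv2.resize(im[180:240,250:315],None,fx=9,fy=9,interpolation=cv2.INTER_CUBIC);cv2.imwrite('pics/w1c.png',c)
g=im[:,:,1].copy();m=(g>110).astype(np.uint8);m[:, :255]=0;m[:,312:]=0;m[:185]=0;m[240:]=0
cs,_=cv2.findContours(m,cv2.RETR_EXTERNAL,cv2.CHAIN_APPROX_NONE)
for k in cs:
    if len(k)>30:print(cv2.fitEllipse(k),cv2.minEnclosingCircle(k))
```

```text
((281.5144348144531, 211.59072875976562), (37.904781341552734, 39.42063522338867), 92.24884033203125) ((281.47369384765625, 211.5), 19.98694610595703)
```

View pics/w1c.png

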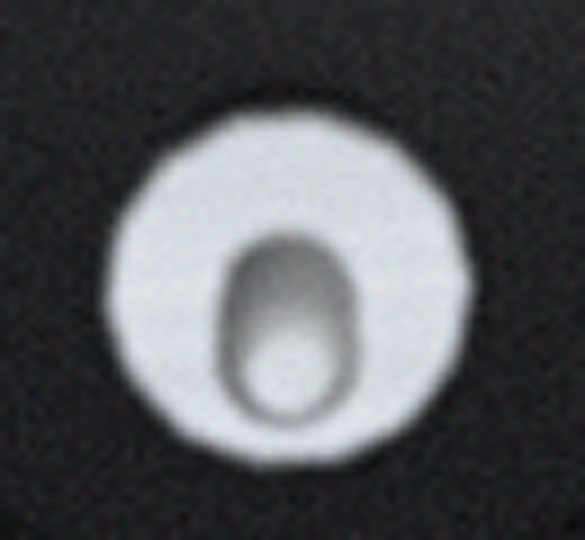

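Run:
```python
from h import *
d=cams.snapshot('wrist');p=np.array([0.54301356,-0.0382616,0.24958229]);o=[-3.14133143,0,-.0021283]
print(wonz(d,281.5,211.4,.132,p,o),wonz(d,281.8,220.6,.156,p,o))
go(.509,-.381,.17)
```

```text
[ 0.54261603 -0.03810908  0.132     ] [ 0.54290606 -0.03824933  0.156     ]
shift [-0.0335  0.345   0.0795] turn 0.001
```

```bash
python3 -m jog '[1,-0.004,0.045,0,0, 1,-0.008,0.09,0.005,0, 1,-0.013,0.135,0.015,0, 1,-0.018,0.18,0.03,0, 1,-0.022,0.225,0.045,0, 1,-0.027,0.27,0.06,0, 1,-0.03,0.31,0.07,0, 1,-0.033,0.345,0.08,0]'
python3 - <<'E'
from h import *
s=bot.get_state();d=cams.snapshot('wrist');cv2.imwrite('pics/w2.png',d['pixels'][:,:,::-1]);p,o=s['eef_pos'],s['orientation'];print(repr(p),repr(o))
print(wproj(d,[.509,-.381,.045],p,o))
E
```

```text
time: 2.85
eef_pos: [0.5095, -0.3808, 0.1692]
orientation: [-3.14, 0.0, 0.002]
contact_force: [0.2, 0.2, 0.5]
finger_gap: 0.0918
array([ 0.50951761, -0.38080858,  0.16918635]) array([-3.14041535e+00,  1.07536129e-04,  2.26176618e-03])
(np.float64(281.39677575690035), np.float64(209.67786042615117))
```

View pics/w2.png

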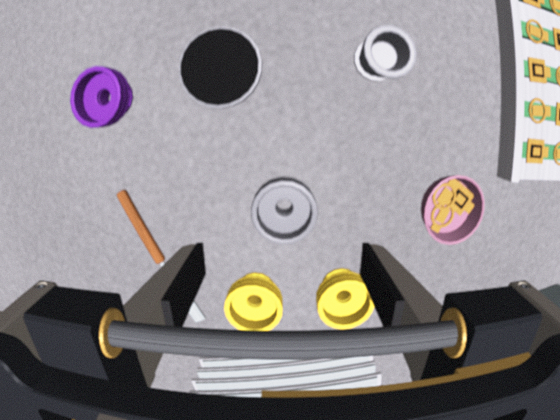

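Run:
```python
from h import *
im=cv2.imread('pics/w2.png')
c=cv2.resize(im[165:255,235:330],None,fx=6,fy=6,interpolation=cv2.INTER_CUBIC);cv2.imwrite('pics/w2c.png',c)
```

```text
(no output)
```

View pics/w2c.png

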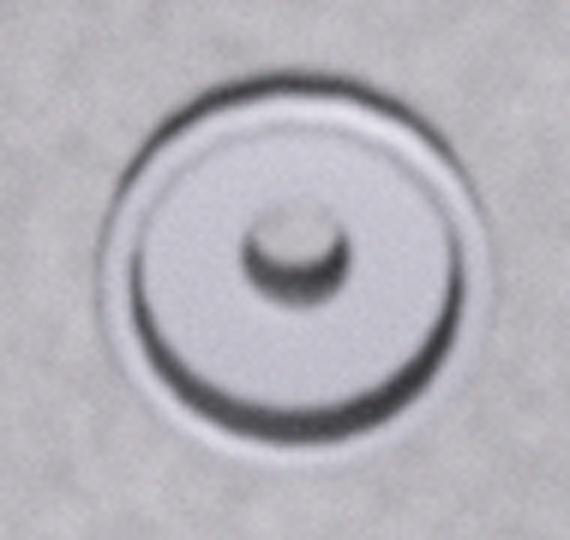

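Run:
```python
from h import *
d=cams.snapshot('wrist');s=bot.get_state();p,o=s['eef_pos'],s['orientation']
print(wonz(d,283.8,210.9,.045,p,o),wonz(d,283.9,206.3,.027,p,o));go(.5106,-.3815,.039)
```

```text
[ 0.50969454 -0.38313205  0.045     ] [ 0.50983084 -0.38415926  0.027     ]
shift [ 0.0025 -0.0006  0.1289] turn -0.001
```

```bash
python3 -m jog '[1,0.001,0.002,0.03,0, 1,0.001,0.002,0.06,0, 1,0.001,0.002,0.09,0, 1,0.001,0.002,0.11,0, 1,0.001,0.002,0.125,0, 1,0.001,0.002,0.13,0, 0,0.001,0.002,0.13,0, -1,0.001,0.002,0.13,0]' 20; python3 -m jog '[-1,0,0,0,0, -1,0,0,0,0, -1,0,0,0,0, -1,0,0,0,0, -1,0,0,0,0, -1,0,0,0,0, -1,0,0,-0.01,0, -1,0,0,-0.02,0]' 20;  python3 - <<'E'
from h import *
s=bot.get_state();d=cams.snapshot('wrist');cv2.imwrite('pics/w3.png',d['pixels'][:,:,::-1]);p,o=s['eef_pos'],s['orientation'];print(repr(p),repr(o))
E
```

```text
time: 3.75
eef_pos: [0.51, -0.3844, 0.0394]
orientation: [3.142, 0.0, -0.001]
contact_force: [0.7, 0.8, 0.3]
finger_gap: 0.0779
time: 4.55
eef_pos: [0.5094, -0.3838, 0.0592]
orientation: [-3.14, 0.002, -0.001]
contact_force: [-0.4, -0.1, -1.1]
finger_gap: 0.0575
array([ 0.5094379 , -0.38381052,  0.05920272]) array([-3.14017173e+00,  1.63262297e-03, -7.26506694e-04])
```

View pics/w3.png

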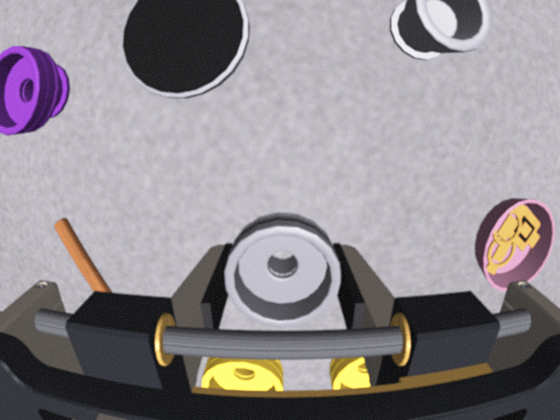

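Run:
```python
from h import *
im=cv2.imread('pics/w3.png')
c=cv2.resize(im[205:330,215:350],None,fx=5,fy=5,interpolation=cv2.INTER_CUBIC);cv2.imwrite('pics/w3c.png',c)
go(.5427,-.0382,.255)
```

```text
shift [ 0.0321 -0.3465 -0.1939] turn -0.001
```

View pics/w3c.png

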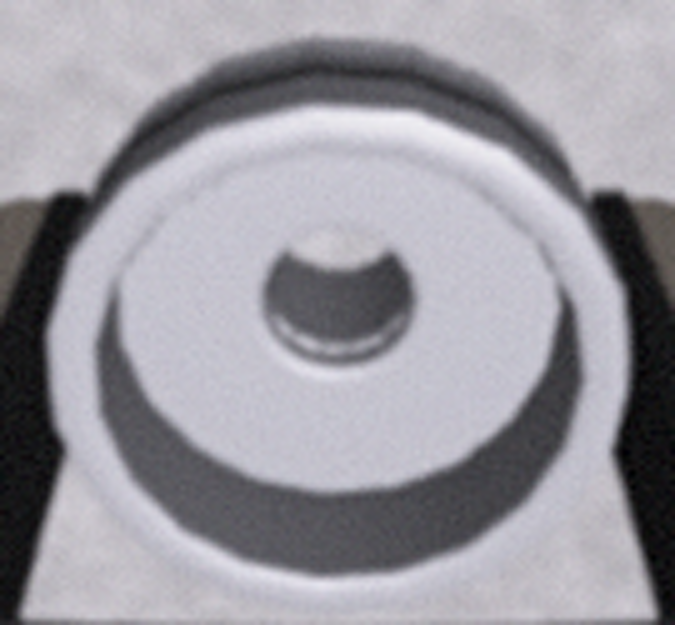

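Run:
```python
from h import *
d=cams.snapshot('wrist');T=np.zeros(3);o=[np.pi,0,0]
f=lambda x,y,z:(wonz(d,215+x/5-.4,205+y/5-.4,z,T,o)*[1,-1,-1]).round(4)
for a in((338,105),(338,600),(47,345),(630,345)):print('rim',f(*a,.0056))
for a in((339,232),(339,364),(265,300),(415,300)):print('bore',f(*a,-.0124))
```

```text
rim [ 0.0002 -0.0309 -0.0056]
rim [ 0.0002  0.0246 -0.0056]
rim [-0.0282 -0.0059 -0.0056]
rim [ 0.0288 -0.0059 -0.0056]
bore [ 0.0003 -0.0103  0.0124]
bore [0.0003 0.0056 0.0124]
bore [-0.0076 -0.0022  0.0124]
bore [ 0.0085 -0.0022  0.0124]
```

```bash
python3 -m jog '[-1,0,0,-0.04,0, -1,0.003,-0.03,-0.08,0, -1,0.008,-0.075,-0.12,0, -1,0.013,-0.12,-0.15,0, -1,0.018,-0.165,-0.17,0, -1,0.023,-0.21,-0.18,0, -1,0.028,-0.255,-0.19,0, -1,0.033,-0.3,-0.19,0]'; python3 -m jog '[-1,0,-0.02,0,0, -1,0,-0.035,0.01,0, -1,0,-0.044,0.02,0, -1,0,-0.044,0.03,0, -1,0,-0.044,0.04,0, -1,0,-0.044,0.048,0, -1,0,-0.044,0.048,0, -1,0,-0.044,0.048,0]';python3 - <<'E'
from h import *
s=bot.get_state();d=cams.snapshot('wrist');cv2.imwrite('pics/w4.png',d['pixels'][:,:,::-1]);p,o=s['eef_pos'],s['orientation'];print(repr(p),repr(o))
im=d['pixels'][:,:,::-1]
c=cv2.resize(im[205:330,215:350],None,fx=4,fy=4,interpolation=cv2.INTER_CUBIC);cv2.imwrite('pics/w4c.png',c)
print(wproj(d,[.5427,-.0382,.156],p,o))
go(.5427,-.0397,.2)
E
```

```text
time: 5.45
eef_pos: [0.544, -0.0849, 0.2526]
orientation: [3.138, -0.005, -0.001]
contact_force: [1.4, -1.6, 0.7]
finger_gap: 0.0575
time: 6.25
eef_pos: [0.5444, -0.0417, 0.2043]
orientation: [3.138, -0.005, -0.002]
contact_force: [0.4, -0.3, -0.4]
finger_gap: 0.0574
array([ 0.5443537 , -0.04172279,  0.20429995]) array([ 3.13814441e+00, -4.61616917e-03, -2.24804885e-03])
(np.float64(278.90676417009377), np.float64(237.6829406903182))
shift [-0.002  -0.0019  0.0048] turn -0.002
```

View pics/w4.png

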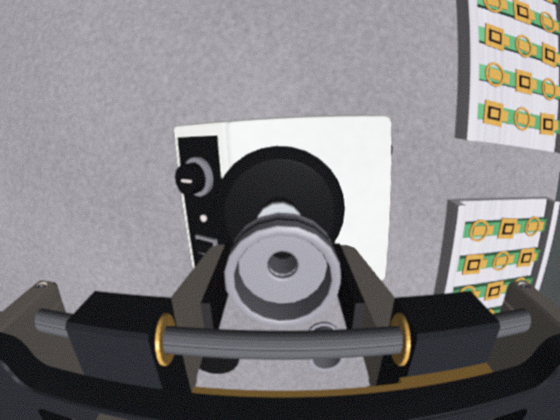

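View pics/w4c.png

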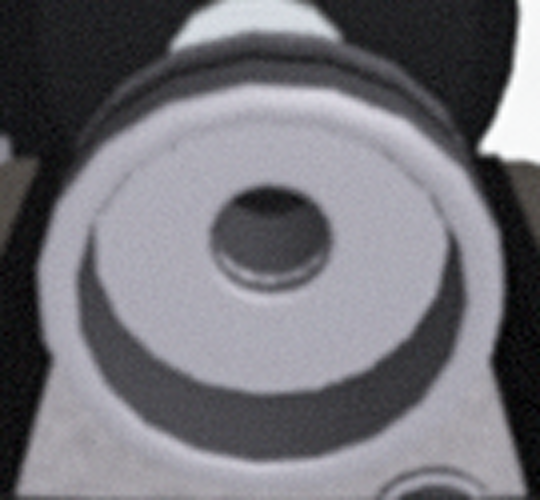

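```bash
python3 -m jog '[-1,-0.001,-0.001,0,0, -1,-0.002,-0.002,0,0, -1,-0.002,-0.002,0.002,0, -1,-0.002,-0.002,0.004,0, -1,-0.002,-0.002,0.006,0, -1,-0.002,-0.002,0.008,0, -1,-0.002,-0.002,0.01,0, -1,-0.002,-0.002,0.01,0]';python3 - <<'E'
from h import *
s=bot.get_state();d=cams.snapshot('wrist');p,o=s['eef_pos'],s['orientation'];print(repr(p),repr(o),s['contact_force'])
im=d['pixels'][:,:,::-1]
c=cv2.resize(im[225:300,240:325],None,fx=8,fy=8,interpolation=cv2.INTER_CUBIC);cv2.imwrite('pics/w5c.png',c)
E
```

```text
time: 7.1
eef_pos: [0.5425, -0.0396, 0.1943]
orientation: [3.138, -0.005, -0.002]
contact_force: [-0.3, 0.1, -1.0]
finger_gap: 0.0574
array([ 0.5424653 , -0.03960226,  0.19430723]) array([ 3.13816019e+00, -4.81229676e-03, -1.99588000e-03]) [-0.31355058  0.11384275 -1.01668009]
```

View pics/w5c.png

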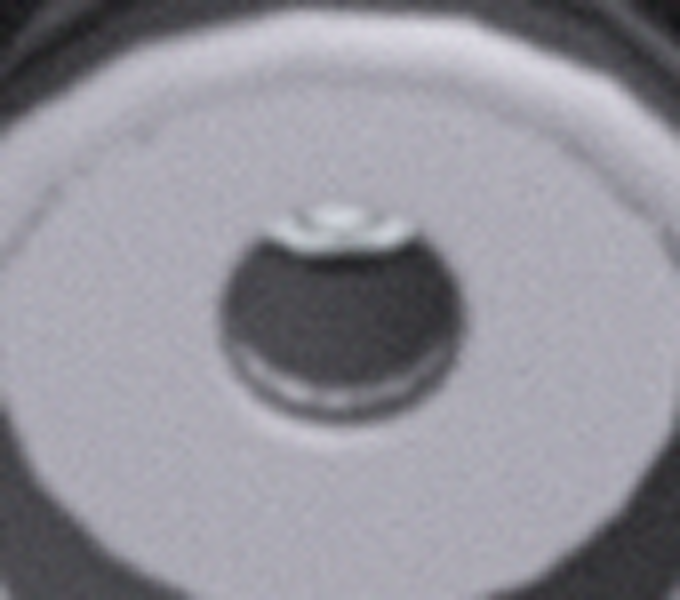

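Run:
```python
from h import *
d=cams.snapshot('wrist');T=np.zeros(3);o=[np.pi,0,0]
f=lambda x,y,z:(wonz(d,240+x/8-.4,225+y/8-.4,z,T,o)*[1,-1,-1]).round(4)
print('tip',f(342,215,-.0383),f(342,250,-.0383))
for a in((342,188),(342,425),(222,315),(465,315)):print('bore',f(*a,-.0124))
```

```text
tip [0.0003 0.0015 0.0383] [0.0003 0.0045 0.0383]
bore [ 0.0003 -0.012   0.0124]
bore [0.0003 0.0058 0.0124]
bore [-0.0078 -0.0026  0.0124]
bore [ 0.0086 -0.0026  0.0124]
```

```bash
python3 -m jog '[-1,0,0.001,0,0, -1,0,0.0018,0,0, -1,0,0.0018,0.001,0, -1,0,0.0018,0.002,0, -1,0,0.0018,0.003,0, -1,0,0.0018,0.004,0, -1,0,0.0018,0.005,0, -1,0,0.0018,0.005,0]';python3 - <<'E'
from h import *
s=bot.get_state();d=cams.snapshot('wrist');p,o=s['eef_pos'],s['orientation'];print(repr(p),repr(o),s['contact_force'])
im=d['pixels'][:,:,::-1]
c=cv2.resize(im[225:300,240:325],None,fx=8,fy=8,interpolation=cv2.INTER_CUBIC);cv2.imwrite('pics/w6c.png',c)
E
```

```text
time: 8.0
eef_pos: [0.5426, -0.0414, 0.1895]
orientation: [3.138, -0.005, -0.002]
contact_force: [-0.8, 1.2, -1.1]
finger_gap: 0.0578
array([ 0.54258864, -0.04141324,  0.18950829]) array([ 3.13806804e+00, -5.08000921e-03, -1.98651086e-03]) [-0.754821    1.16012552 -1.08131534]
```

View pics/w6c.png

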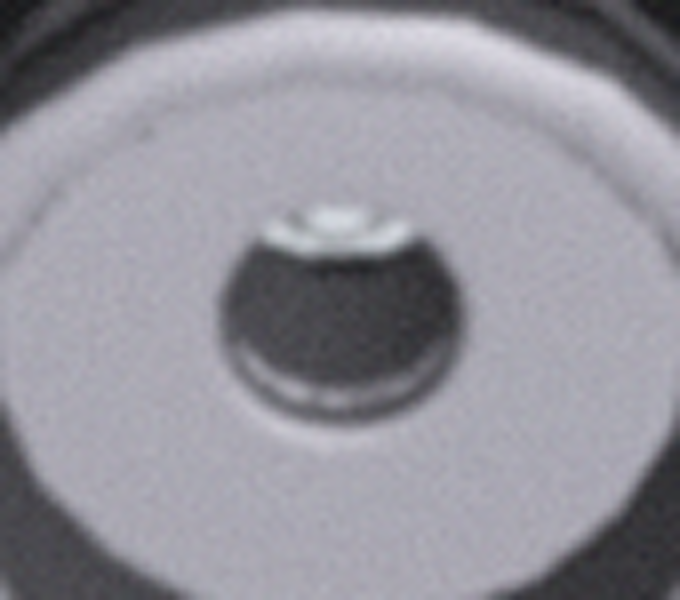

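```bash
python3 -m jog '[-1,0,0,0.001,0, -1,0,0,0.002,0, -1,0,0,0.003,0, -1,0,0,0.004,0, -1,0,0,0.005,0, -1,0,0,0.006,0, -1,0,0,0.006,0, -1,0,0,0.006,0]';python3 - <<'E'
from h import *
s=bot.get_state();d=cams.snapshot('wrist');p,o=s['eef_pos'],s['orientation'];print(repr(p),repr(o),s['contact_force'],s['wrist_torque'])
im=d['pixels'][:,:,::-1]
c=cv2.resize(im[225:300,240:325],None,fx=8,fy=8,interpolation=cv2.INTER_CUBIC);cv2.imwrite('pics/w7c.png',c)
E
```

```text
time: 8.85
eef_pos: [0.5426, -0.0415, 0.1836]
orientation: [3.138, -0.005, -0.002]
contact_force: [-0.5, 1.0, -0.2]
finger_gap: 0.0575
array([ 0.54264777, -0.04146505,  0.18356052]) array([ 3.13803030e+00, -5.11215673e-03, -1.99784936e-03]) [-0.51250628  1.03049833 -0.21726973] [-0.07008898  0.09375311  0.02872773]
```

View pics/w7c.png

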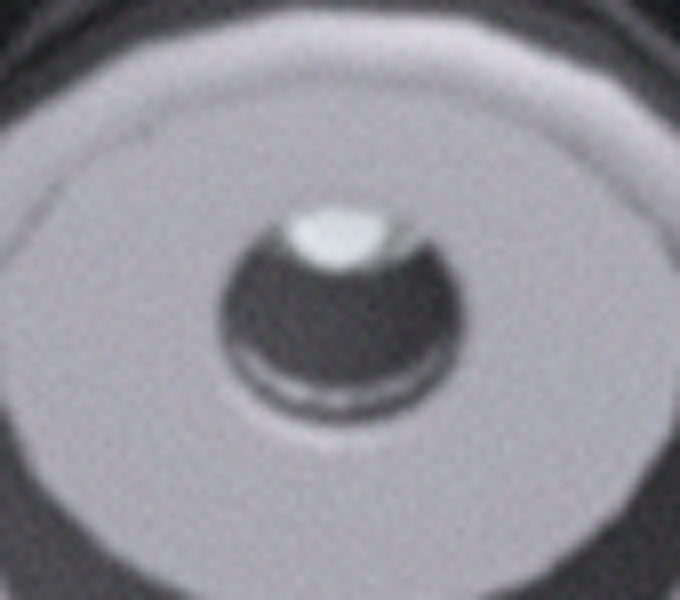

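```bash
python3 -m jog '[-1,0,0,0.002,0, -1,0,0,0.004,0, -1,0,0,0.006,0, -1,0,0,0.008,0, -1,0,0,0.01,0, -1,0,0,0.011,0, -1,0,0,0.0115,0, -1,0,0,0.0115,0]';python3 - <<'E'
from h import *
s=bot.get_state();d=cams.snapshot('wrist');p,o=s['eef_pos'],s['orientation'];print(repr(p),repr(o),s['contact_force'],s['wrist_torque'])
im=d['pixels'][:,:,::-1]
c=cv2.resize(im[205:330,215:350],None,fx=4.5,fy=4.5,interpolation=cv2.INTER_CUBIC);cv2.imwrite('pics/w8c.png',c)
E
```

```text
time: 9.7
eef_pos: [0.5427, -0.0415, 0.1725]
orientation: [3.138, -0.005, -0.002]
contact_force: [-2.3, 0.1, 2.9]
finger_gap: 0.0574
array([ 0.54271327, -0.04153499,  0.17249817]) array([ 3.13794060e+00, -5.12128026e-03, -1.93869454e-03]) [-2.34516334  0.08124404  2.91239054] [-0.00247055  0.46112782  0.02551778]
```

View pics/w8c.png

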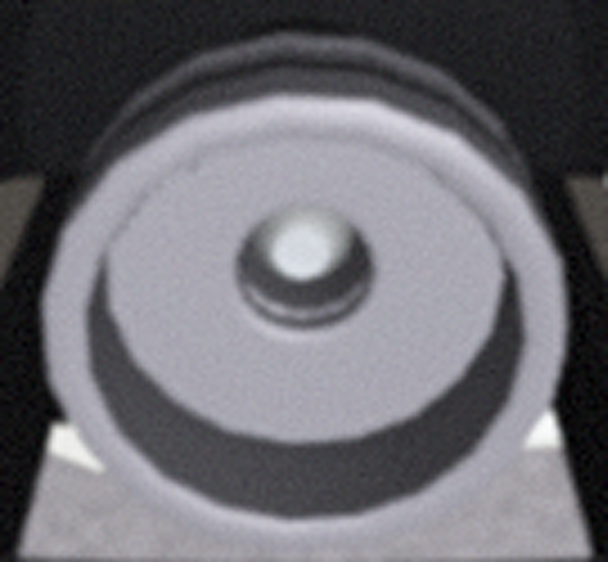

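```bash
python3 -m jog '[-1,0,0,0.001,0, -1,0,0,0.001,0, 0.5,0,0,0.001,0, 1,0,0,0.001,0, 1,0,0,0.001,0, 1,0,0,0.001,0, 1,0,0,0.001,0, 1,0,0,0.001,0]';python3 - <<'E'
from h import *
s=bot.get_state();d=cams.snapshot('wrist');p,o=s['eef_pos'],s['orientation'];print(repr(p),repr(o),s['contact_force'],s['wrist_torque'])
im=d['pixels'][:,:,::-1]
c=cv2.resize(im[205:330,195:370],None,fx=4.5,fy=4.5,interpolation=cv2.INTER_CUBIC);cv2.imwrite('pics/w9c.png',c)
im=cams.snapshot('side')['pixels'][:,:,::-1]
c=cv2.resize(im[165:255,240:350],None,fx=6,fy=6,interpolation=cv2.INTER_CUBIC);cv2.imwrite('pics/s9c.png',c)
E
```

```text
time: 10.55
eef_pos: [0.5427, -0.0415, 0.1714]
orientation: [3.138, -0.005, -0.002]
contact_force: [-0.8, -0.2, -0.3]
finger_gap: 0.092
array([ 0.54270484, -0.04150813,  0.17138461]) array([ 3.13798818e+00, -5.06257442e-03, -1.91853762e-03]) [-0.76050795 -0.24085763 -0.29392414] [-0.04872767  0.05783037  0.03987967]
```

View pics/w9c.png

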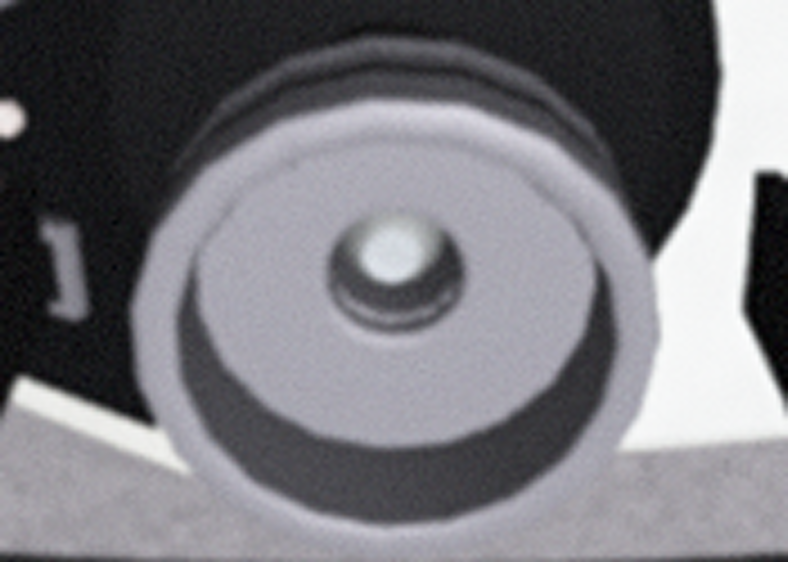

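View pics/s9c.png

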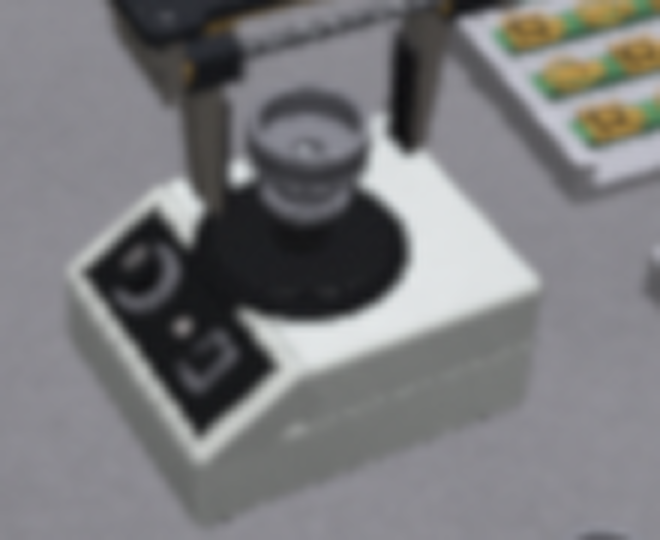

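```bash
python3 -m jog '[1,0,0,-0.03,0, 1,0,0,-0.065,0, 1,0.006,-0.035,-0.08,0, 1,0.014,-0.08,-0.08,0, 1,0.022,-0.125,-0.08,0, 1,0.03,-0.17,-0.08,0, 1,0.038,-0.215,-0.08,0, 1,0.046,-0.26,-0.08,0]';python3 -c "
from h import *
go(.603,.273,.21)"
```

```text
time: 11.45
eef_pos: [0.5889, 0.2206, 0.2508]
orientation: [3.138, -0.005, -0.002]
contact_force: [1.5, -1.0, 0.2]
finger_gap: 0.0921
shift [ 0.0138 -0.0526  0.0407] turn -0.002
```

```bash
python3 -m jog '[1,0.005,-0.02,0.01,0, 1,0.01,-0.035,0.02,0, 1,0.014,-0.048,0.03,0, 1,0.014,-0.052,0.04,0, 1,0.014,-0.052,0.04,0, 1,0.014,-0.052,0.04,0, 1,0.014,-0.052,0.04,0, 1,0.014,-0.052,0.04,0]';python3 - <<'E'
from h import *
s=bot.get_state();d=cams.snapshot('wrist');p,o=s['eef_pos'],s['orientation'];print(repr(p),repr(o))
cv2.imwrite('pics/w10.png',d['pixels'][:,:,::-1]);print(wproj(d,[.6028,.2733,.119],p,o),wproj(d,[.6028,.2733,.032],p,o))
E
```

```text
time: 12.25
eef_pos: [0.6037, 0.2718, 0.2116]
orientation: [3.138, -0.007, -0.003]
contact_force: [-0.3, -0.4, -0.5]
finger_gap: 0.0918
array([0.60365231, 0.2718394 , 0.21159438]) array([ 3.13814517e+00, -6.81916866e-03, -2.75321418e-03])
(np.float64(280.00169130807245), np.float64(218.81292686597757)) (np.float64(280.0047006168813), np.float64(191.96798490551592))
```

View pics/w10.png

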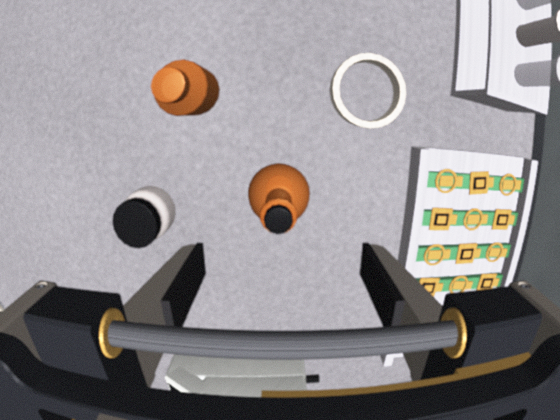

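Run:
```python
from h import *
d=cams.snapshot('wrist');p=np.array([0.60365231,0.2718394,0.21159438]);o=[3.13814517,-.00681917,-.00275321]
im=cv2.imread('pics/w10.png');hsv=cv2.cvtColor(im,cv2.COLOR_BGR2HSV)
c=cv2.resize(im[155:240,240:320],None,fx=6,fy=6,interpolation=cv2.INTER_CUBIC);cv2.imwrite('pics/w10c.png',c)
print(wonz(d,278.3,218.5,.119,p,o),wonz(d,278.6,192.5,.032,p,o));go(.6022,.2735,.092)
```

```text
[0.60149094 0.27356041 0.119     ] [0.60135391 0.27274393 0.032     ]
shift [-0.0021 -0.0018  0.1194] turn -0.002
```

View pics/w10c.png

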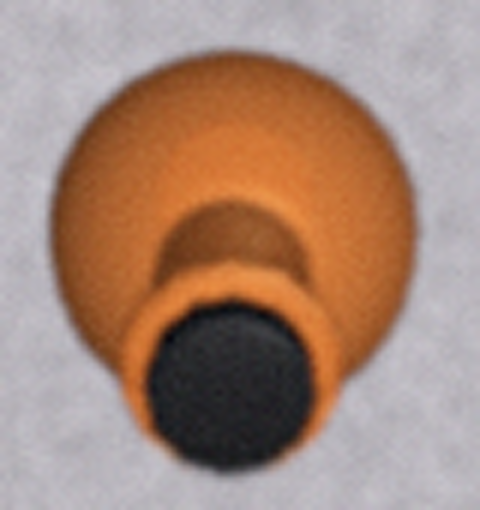

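```bash
python3 -m jog '[1,-0.002,-0.0015,0.02,0, 1,-0.002,-0.0015,0.045,0, 1,-0.002,-0.0015,0.075,0, 1,-0.002,-0.0015,0.1,0, 1,-0.002,-0.0015,0.115,0, 1,-0.002,-0.0015,0.1195,0, 1,-0.002,-0.0015,0.1195,0, 0,-0.002,-0.0015,0.1195,0]' 40; python3 -m jog '[-1,0,0,0,0, -1,0,0,0,0, -1,0,0,0,0, -1,0,0,0,0, -1,0,0,0,0, -1,0,0,0,0, -1,0,0,0,0, -1,0,0,0,0]' 40;  python3 - <<'E'
from h import *
s=bot.get_state();d=cams.snapshot('wrist');p,o=s['eef_pos'],s['orientation'];print(repr(p),repr(o))
cv2.imwrite('pics/w11.png',d['pixels'][:,:,::-1])
E
```

```text
time: 13.15
eef_pos: [0.6034, 0.2734, 0.0936]
orientation: [3.139, -0.009, -0.003]
contact_force: [0.2, -0.5, -0.1]
finger_gap: 0.0858
time: 13.95
eef_pos: [0.6033, 0.2734, 0.0935]
orientation: [3.139, -0.009, -0.003]
contact_force: [-0.7, -0.2, 0.7]
finger_gap: 0.0291
array([0.60334329, 0.27339253, 0.09352937]) array([ 3.13877210e+00, -8.95131705e-03, -2.50969556e-03])
```

View pics/w11.png

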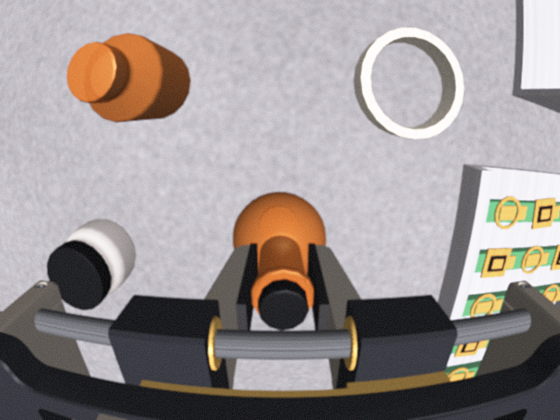

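```bash
python3 -m jog '[-1,0,0,0,0, -1,0,0,0,0, -1,0,0,0,0, -1,0,0,-0.01,0, -1,0,0,-0.03,0, -1,0,0,-0.06,0, -1,0,0,-0.09,0, -1,0,0,-0.09,0]' 40;  python3 - <<'E'
from h import *
s=bot.get_state();d=cams.snapshot('wrist');p,o=s['eef_pos'],s['orientation'];print(repr(p),repr(o),s['contact_force'])
im=d['pixels'][:,:,::-1];cv2.imwrite('pics/w12.png',im)
cv2.imwrite('pics/w12c.png',cv2.resize(im[170:345,190:375],None,fx=3.4,fy=3.4,interpolation=cv2.INTER_CUBIC));go(.5427,-.041,.3)
E
```

```text
time: 14.8
eef_pos: [0.6055, 0.2745, 0.1897]
orientation: [3.141, -0.019, -0.002]
contact_force: [0.4, 0.1, -1.4]
finger_gap: 0.029
array([0.60549091, 0.27449769, 0.18968413]) array([ 3.14134562e+00, -1.88125221e-02, -2.41704584e-03]) [ 0.4106293   0.05730883 -1.40294528]
shift [-0.059   0.3154 -0.1139] turn -0.003
```

View pics/w12c.png

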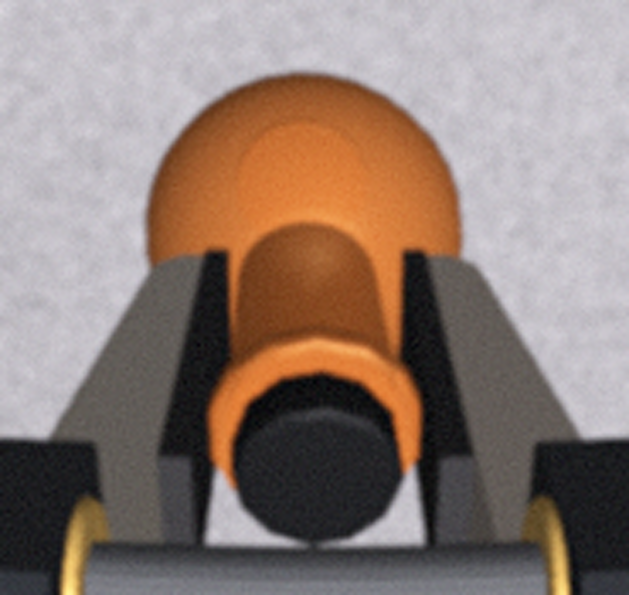

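```bash
python3 -c "
from h import *
go(.604,.2738,.0935)
go(.6035,.2738,.0875)"
```

```text
shift [-0.0015  0.0002  0.093 ] turn -0.003
shift [-0.002   0.0002  0.099 ] turn -0.003
```

```bash
python3 -m jog '[-1,0,0,0.02,0, -1,0,0,0.045,0, -1,-0.001,0,0.065,0, -1,-0.001,0,0.08,0, -1,-0.001,0,0.088,0, -1,-0.001,0,0.091,0, -1,-0.001,0,0.0925,0, -1,-0.001,0,0.0925,0]';python3 -c "
from h import *
go(.6035,.2738,.0875);s=bot.get_state();print(s['eef_pos'],s['orientation'],s['contact_force'])"
```

```text
time: 15.65
eef_pos: [0.605, 0.2741, 0.0948]
orientation: [3.141, -0.016, -0.002]
contact_force: [-0.5, 0.4, -1.7]
finger_gap: 0.0288
shift [-0.0017  0.0003  0.0073] turn -0.002
[0.60503686 0.27412341 0.09484347] [ 3.14053198e+00 -1.58607019e-02 -2.44886357e-03] [-0.47839635  0.37235022 -1.66563364]
```

Now set down, open, and re-grip lower on the neck.

```bash
python3 -m jog '[-1,0,0,0.001,0, -1,0,0,0.0013,0, -1,0,0,0.0015,0, 0.2,0,0,0.0015,0, 0.2,0,0,0.0015,0, 0.2,-0.0015,0,0.004,0, 0.2,-0.0017,0,0.0073,0, 0.2,-0.0017,0,0.0073,0]';python3 - <<'E'
from h import *
go(.6035,.2738,.0875);s=bot.get_state();p,o=s['eef_pos'],s['orientation'];d=cams.snapshot('wrist');print(p,o,s['contact_force'])
im=d['pixels'][:,:,::-1]
cv2.imwrite('pics/w13c.png',cv2.resize(im[170:345,190:375],None,fx=3.4,fy=3.4,interpolation=cv2.INTER_CUBIC))
print(wproj(d,[.6035,.2738,.119],p,o))
E
```

```text
time: 16.45
eef_pos: [0.6029, 0.274, 0.0868]
orientation: [3.14, -0.015, -0.002]
contact_force: [0.0, -0.5, 0.7]
finger_gap: 0.0549
shift [ 0.0006  0.0002 -0.0007] turn -0.002
[0.60294644 0.27401566 0.08678248] [ 3.14027656e+00 -1.46960180e-02 -2.45243312e-03] [ 0.00316436 -0.51284752  0.71471077]
(np.float64(284.0531888351812), np.float64(316.40900273393726))
```

View pics/w13c.png

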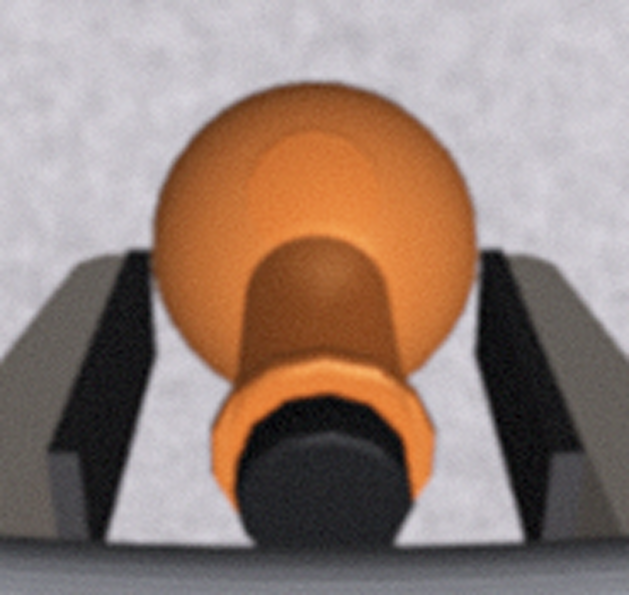

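```bash
python3 -m jog '[0.2,0,0,-0.0005,0, -1,0,0,-0.0005,0, -1,0,0,-0.0005,0, -1,0,0,-0.0005,0, -1,0,0,-0.0005,0, -1,0,0,-0.0005,0, -1,0,0,-0.0005,0, -1,0,0,-0.0005,0]' 40;python3 - <<'E'
from h import *
s=bot.get_state();p,o=s['eef_pos'],s['orientation'];d=cams.snapshot('wrist');print(p,o,s['contact_force'])
im=d['pixels'][:,:,::-1]
cv2.imwrite('pics/w14c.png',cv2.resize(im[170:345,190:375],None,fx=3.4,fy=3.4,interpolation=cv2.INTER_CUBIC))
E
```

```text
time: 17.3
eef_pos: [0.6032, 0.274, 0.0876]
orientation: [3.14, -0.015, -0.002]
contact_force: [0.4, 0.4, 0.4]
finger_gap: 0.0289
[0.60321907 0.27404775 0.08763272] [ 3.14038087e+00 -1.53104644e-02 -2.44548810e-03] [0.38311665 0.36055172 0.44637161]
```

View pics/w14c.png

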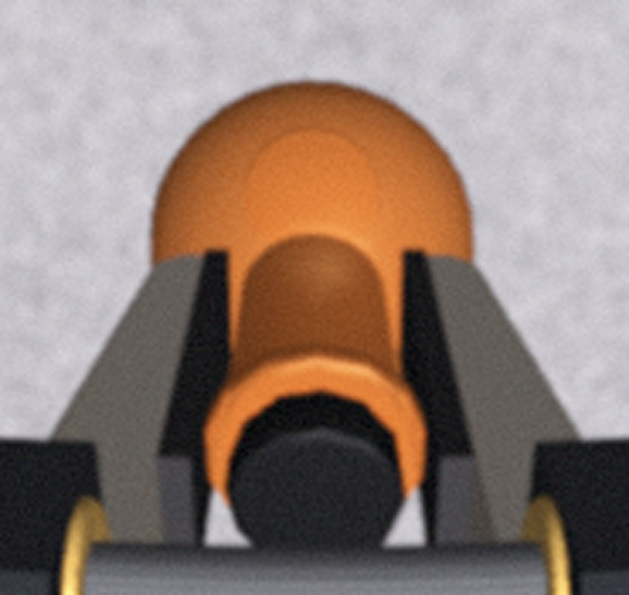

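Run:
```python
from h import *
d=cams.snapshot('wrist');o=[np.pi,0,0]
for y in(-.01,.01):
  for z in(.025,.015,.006,0,-.006,-.012,-.02,-.03,-.04):
    u,v=wproj(d,[-.0145,-y,-z],np.zeros(3),o);print(y,z,round((u-190)*3.4),round((v-170)*3.4))
```

```text
-0.01 0.025 225 246
-0.01 0.015 220 270
-0.01 0.006 216 294
-0.01 0 212 311
-0.01 -0.006 209 330
-0.01 -0.012 205 349
-0.01 -0.02 199 378
-0.01 -0.03 192 418
-0.01 -0.04 183 463
0.01 0.025 229 352
0.01 0.015 224 380
0.01 0.006 220 408
0.01 0 217 428
0.01 -0.006 214 449
0.01 -0.012 211 471
0.01 -0.02 206 503
0.01 -0.03 200 547
0.01 -0.04 193 595
```

```bash
python3 -m jog '[-1,0,0,0,0, -1,0,0,-0.01,0, -1,0,0,-0.03,0, -1,0,0,-0.06,0, -1,0,0,-0.1,0, -1,0,0,-0.14,0, -1,0,0,-0.18,0, -1,0,0,-0.21,0]' 50;python3 -m jog '[-1,0,0,0,0, -1,0,0,0,0, -1,0,0,0,0, -1,0,0,0,0, -1,0,0,0,0, -1,0,0,0,0, -1,0,0,0,0, -1,0,0,0,0]' 50;python3 - <<'E'
from h import *
s=bot.get_state();p,o=s['eef_pos'],s['orientation'];d=cams.snapshot('wrist');print(p,o,s['contact_force'])
im=d['pixels'][:,:,::-1]
cv2.imwrite('pics/w15c.png',cv2.resize(im[170:345,190:375],None,fx=3.4,fy=3.4,interpolation=cv2.INTER_CUBIC));go(.5427,-.038,.3)
im=cams.snapshot('side')['pixels'][:,:,::-1]
cv2.imwrite('pics/s15.png',im)
E
```

```text
time: 18.2
eef_pos: [0.6002, 0.2744, 0.3013]
orientation: [3.141, -0.018, -0.002]
contact_force: [0.6, 0.2, -1.0]
finger_gap: 0.0286
time: 19.0
eef_pos: [0.6002, 0.2744, 0.3012]
orientation: [3.141, -0.018, -0.002]
contact_force: [0.6, -0.1, -2.2]
finger_gap: 0.0285
[0.60017223 0.27443351 0.30116563] [ 3.14113841e+00 -1.80292960e-02 -2.37953306e-03] [ 0.59588582 -0.1306845  -2.23441469]
shift [-0.0568  0.3126  0.0004] turn -0.002
```

View pics/w15c.png

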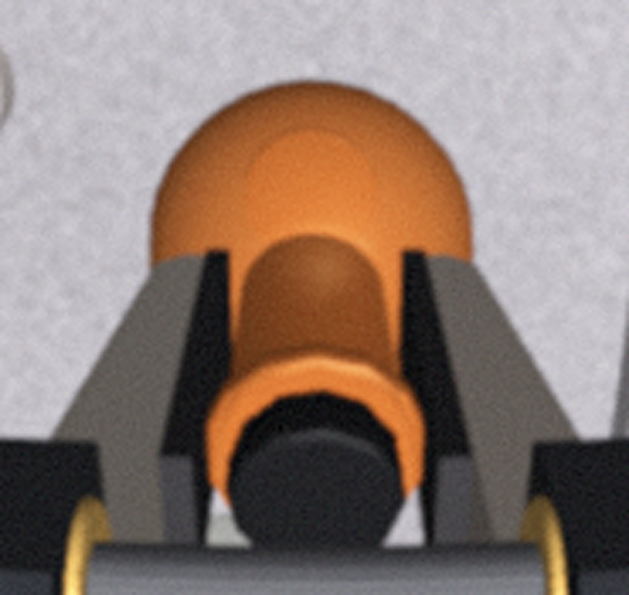

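View pics/s15.png

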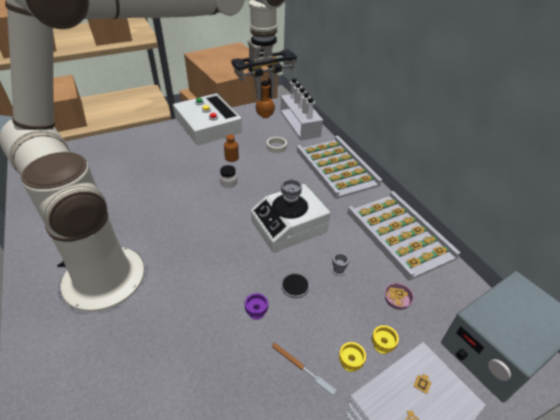

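Run:
```python
from h import *
d=cams.snapshot('wrist');o=[np.pi,0,0];T=d['T_tool_cam'];z0=np.zeros(3)
for w in((312,82),(152,235),(472,235)):
    c,r=wray(d,190+w[0]/3.4-.3,170+w[1]/3.4-.3,z0,o);r/=np.linalg.norm(r)
    for y in(-.006,-.004,-.002,0,.002):
      print(w,y,[round(1000*float(np.linalg.norm(np.cross(np.array([x,-y,-.0556])-c,r))),1) for x in(-.001,0,.001)])
s=bot.get_state();p,o=s['eef_pos'],s['orientation'];print(p+Rt(o)@[0,-.003,.0556])
```

```text
(312, 82) -0.006 [24.0, 24.0, 24.0]
(312, 82) -0.004 [25.9, 25.9, 26.0]
(312, 82) -0.002 [27.9, 27.9, 27.9]
(312, 82) 0 [29.8, 29.8, 29.8]
(312, 82) 0.002 [31.8, 31.8, 31.8]
(152, 235) -0.006 [30.6, 31.6, 32.6]
(152, 235) -0.004 [30.5, 31.4, 32.4]
(152, 235) -0.002 [30.4, 31.4, 32.4]
(152, 235) 0 [30.4, 31.4, 32.4]
(152, 235) 0.002 [30.6, 31.6, 32.6]
(472, 235) -0.006 [32.1, 31.1, 30.1]
(472, 235) -0.004 [31.9, 30.9, 29.9]
(472, 235) -0.002 [31.8, 30.8, 29.9]
(472, 235) 0 [31.9, 30.9, 29.9]
(472, 235) 0.002 [32.0, 31.0, 30.1]
[0.60122145 0.27744298 0.2457596 ]
```

```bash
python3 -m jog '[-1,-0.003,0.015,0,0, -1,-0.009,0.05,0,0, -1,-0.017,0.09,0,0, -1,-0.025,0.135,0,0, -1,-0.033,0.18,0,0, -1,-0.041,0.22,0,0, -1,-0.049,0.26,0,0, -1,-0.053,0.285,0,0]' 50;python3 -m jog '[-1,0,0,0,0, -1,0,0,0,0, -1,0,0,0,0, -1,0,0,0,0, -1,0,0,0,0, -1,0,0,0,0, -1,0,0,0,0, -1,0,0,0,0]' 50;python3 - <<'E'
from h import *
s=bot.get_state();p,o=s['eef_pos'],s['orientation'];d=cams.snapshot('wrist');print(p,o,s['contact_force'])
im=d['pixels'][:,:,::-1];cv2.imwrite('pics/w16.png',im);go(.5419,-.037,.295)
E
```

```text
time: 19.95
eef_pos: [0.5453, -0.0138, 0.3007]
orientation: [3.14, -0.018, -0.005]
contact_force: [-0.2, 0.6, -1.7]
finger_gap: 0.0283
time: 20.75
eef_pos: [0.5453, -0.0136, 0.3007]
orientation: [3.14, -0.018, -0.004]
contact_force: [0.5, -1.0, -1.3]
finger_gap: 0.0283
[ 0.545298   -0.01358935  0.30068257] [ 3.13987205 -0.0183839  -0.00442604] [ 0.52509956 -0.95143619 -1.33400354]
shift [-0.0034  0.0233  0.0057] turn -0.005
```

View pics/w16.png

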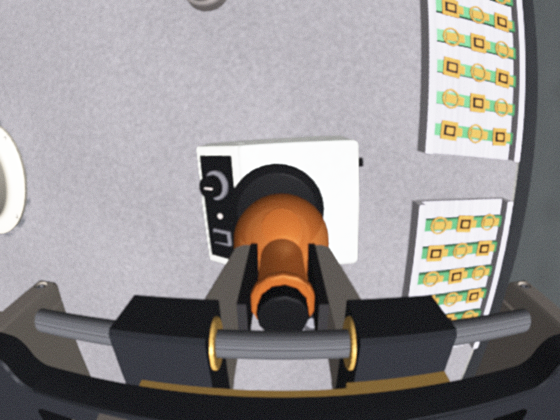

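```bash
python3 -m jog '[-1,-0.001,0.008,0,0, -1,-0.002,0.016,0,0, -1,-0.0035,0.0235,0,0, -1,-0.0035,0.0235,0.01,0, -1,-0.004,0.0235,0.02,0, -1,-0.004,0.0235,0.028,0, -1,-0.004,0.0235,0.034,0, -1,-0.004,0.0235,0.034,0]' 50;python3 - <<'E'
from h import *
s=bot.get_state();p,o=s['eef_pos'],s['orientation'];d=cams.snapshot('wrist');print(p,o,s['contact_force'])
im=d['pixels'][:,:,::-1];cv2.imwrite('pics/w17c.png',cv2.resize(im[150:345,180:385],None,fx=3,fy=3,interpolation=cv2.INTER_CUBIC));
d=cams.snapshot('side');im=d['pixels'][:,:,::-1];cv2.imwrite('pics/s17c.png',cv2.resize(im[140:240,235:345],None,fx=6,fy=6,interpolation=cv2.INTER_CUBIC));go(.5419,-.037,.254)
E
```

```text
time: 21.6
eef_pos: [0.5411, -0.0368, 0.2651]
orientation: [3.141, -0.016, -0.004]
contact_force: [0.3, -0.1, -2.2]
finger_gap: 0.0284
[ 0.54114152 -0.03677894  0.26510312] [ 3.14067775 -0.01595039 -0.00426039] [ 0.26374072 -0.12402    -2.20054291]
shift [-0.0002 -0.      0.0126] turn -0.004
```

View pics/w17c.png

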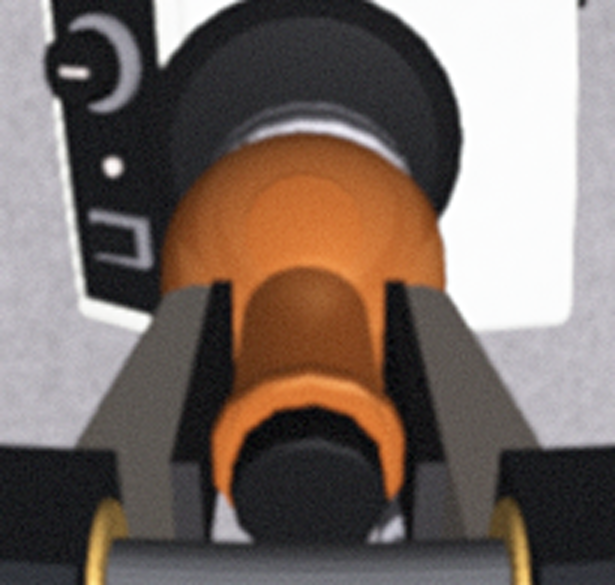

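View pics/s17c.png

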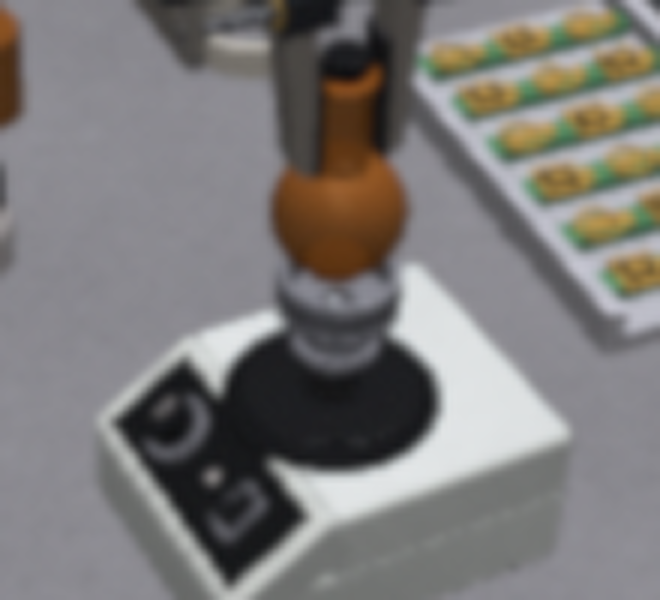

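```bash
python3 -m jog '[-1,0.0008,0,0.002,0, -1,0.0008,0,0.004,0, -1,0.0008,0,0.006,0, -1,0.0008,0,0.008,0, -1,0.0008,0,0.009,0, -1,0.0008,0,0.01,0, -1,0.0008,0,0.011,0, -1,0.0008,0,0.011,0]' 50;python3 - <<'E'
from h import *
s=bot.get_state();p,o=s['eef_pos'],s['orientation'];d=cams.snapshot('wrist');print(p,o,s['contact_force'],s['wrist_torque'])
im=d['pixels'][:,:,::-1];cv2.imwrite('pics/w18c.png',cv2.resize(im[150:345,180:385],None,fx=3,fy=3,interpolation=cv2.INTER_CUBIC));
d=cams.snapshot('side');im=d['pixels'][:,:,::-1];cv2.imwrite('pics/s18c.png',cv2.resize(im[140:240,235:345],None,fx=6,fy=6,interpolation=cv2.INTER_CUBIC))
E
```

```text
time: 22.5
eef_pos: [0.5428, -0.037, 0.2555]
orientation: [3.14, -0.018, -0.004]
contact_force: [-0.6, 1.1, -0.3]
finger_gap: 0.0286
[ 0.54277065 -0.03703185  0.25547927] [ 3.14000182 -0.01807922 -0.00423319] [-0.59100901  1.07831346 -0.2958606 ] [-0.02474474  0.08605103  0.04667991]
```

View pics/w18c.png

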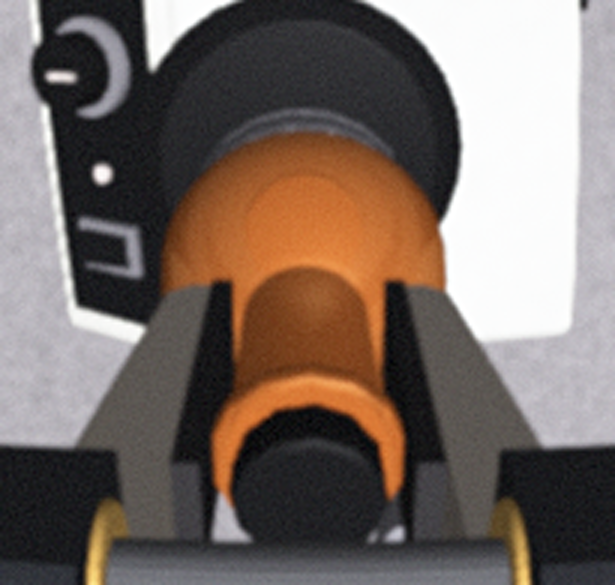

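View pics/s18c.png

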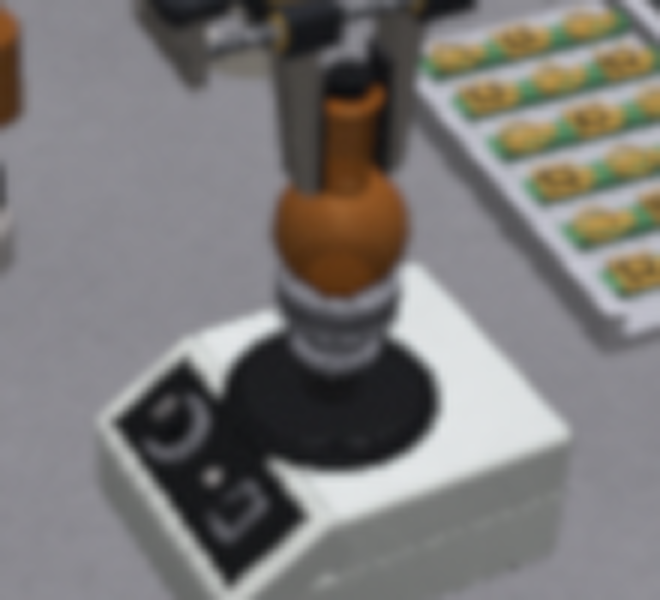

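```bash
python3 -m jog '[-1,-0.0005,0,0.001,0, -1,-0.0005,0,0.002,0, -1,-0.0005,0,0.003,0, -1,-0.0005,0,0.004,0, -1,-0.0005,0,0.005,0, -1,-0.0005,0,0.006,0, -1,-0.0005,0,0.006,0, -1,-0.0005,0,0.006,0]' 55;python3 - <<'E'
from h import *
s=bot.get_state();p,o=s['eef_pos'],s['orientation'];print(p,o,s['contact_force'],s['wrist_torque'])
d=cams.snapshot('side');im=d['pixels'][:,:,::-1];cv2.imwrite('pics/s19c.png',cv2.resize(im[140:240,235:345],None,fx=6,fy=6,interpolation=cv2.INTER_CUBIC))
E
```

```text
time: 23.4
eef_pos: [0.5432, -0.0375, 0.2513]
orientation: [3.139, -0.021, -0.004]
contact_force: [-0.7, -1.5, 4.9]
finger_gap: 0.0281
[ 0.54318266 -0.03750398  0.25131193] [ 3.1387088  -0.02084512 -0.00427239] [-0.74373272 -1.46353594  4.89327505] [-0.19907325  0.32603791  0.05299378]
```

View pics/s19c.png

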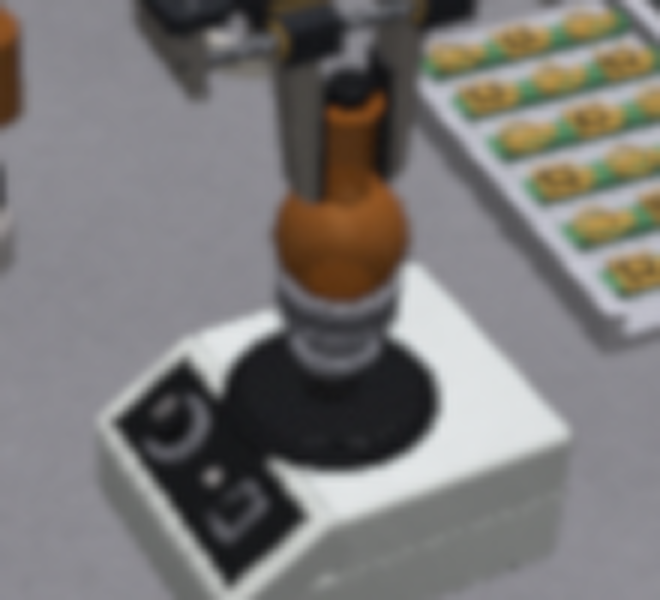

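```bash
python3 -m jog '[-1,-0.0005,0,0.0015,0, -1,-0.0005,0,0.003,0, -1,-0.0005,0,0.0045,0, -1,-0.0005,0,0.006,0, -1,-0.0005,0,0.007,0, -1,-0.0005,0,0.007,0, -1,-0.0005,0,0.007,0, -1,-0.0005,0,0.007,0]' 55;python3 - <<'E'
from h import *
s=bot.get_state();p,o=s['eef_pos'],s['orientation'];print(p,o,s['contact_force'],s['wrist_torque'])
d=cams.snapshot('side');im=d['pixels'][:,:,::-1];cv2.imwrite('pics/s20c.png',cv2.resize(im[140:240,235:345],None,fx=6,fy=6,interpolation=cv2.INTER_CUBIC))
E
```

```text
time: 24.25
eef_pos: [0.5436, -0.038, 0.2464]
orientation: [3.137, -0.023, -0.004]
contact_force: [-2.1, -0.8, 7.7]
finger_gap: 0.0284
[ 0.54356475 -0.03802015  0.24640786] [ 3.137189   -0.02344979 -0.00416993] [-2.10770066 -0.76706951  7.74041683] [-0.1502349   0.53108526 -0.0153811 ]
```

View pics/s20c.png

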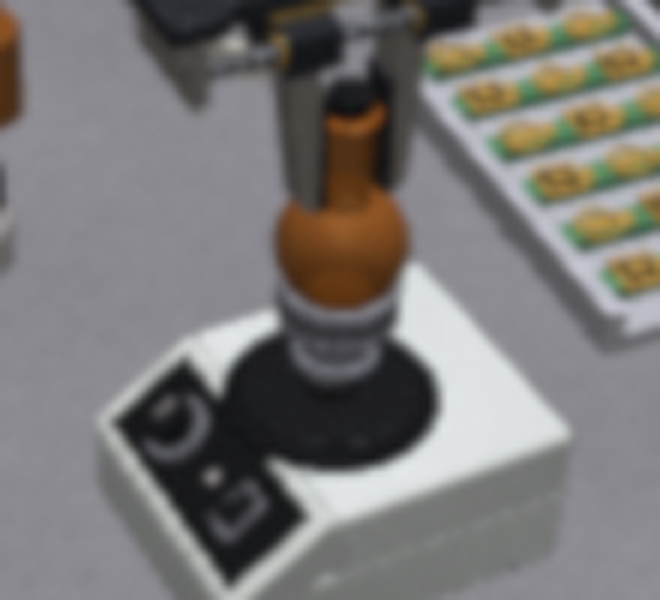

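```bash
python3 -m jog '[-1,-0.0005,0,0.002,0, -1,-0.0005,0,0.0035,0, -1,-0.0005,0,0.005,0, -1,-0.001,0,0.0065,0, -1,-0.001,0,0.008,0, -1,-0.001,0,0.009,0, -1,-0.001,0,0.009,0, -1,-0.001,0,0.009,0]' 55;python3 - <<'E'
from h import *
s=bot.get_state();p,o=s['eef_pos'],s['orientation'];print(p,o,s['contact_force'],s['wrist_torque'])
d=cams.snapshot('side');im=d['pixels'][:,:,::-1];cv2.imwrite('pics/s21c.png',cv2.resize(im[140:240,235:345],None,fx=6,fy=6,interpolation=cv2.INTER_CUBIC))
d=cams.snapshot('wrist');im=d['pixels'][:,:,::-1];cv2.imwrite('pics/w21c.png',cv2.resize(im[150:345,180:385],None,fx=3,fy=3,interpolation=cv2.INTER_CUBIC));
for i in range(3): cams.snapshot('top');s=bot.get_state();print(s['time'],s['eef_pos'],s['contact_force'])
E
```

```text
time: 25.1
eef_pos: [0.5437, -0.0387, 0.2401]
orientation: [3.135, -0.027, -0.004]
contact_force: [-1.9, -0.8, 10.4]
finger_gap: 0.0283
[ 0.54370115 -0.03871008  0.24007156] [ 3.13542974 -0.02663485 -0.0042305 ] [-1.87837235 -0.84193533 10.42403835] [-0.25760965  0.71450087  0.02530227]
25.25 [ 0.54371911 -0.03871156  0.24008605] [-2.82238783 -1.39679588 10.10224335]
25.3 [ 0.5437255  -0.03866965  0.24010053] [-3.37091898 -0.1122324  10.71663196]
25.35 [ 0.54373435 -0.03867327  0.24013989] [-3.39282877 -0.51278024 11.67756729]
```

View pics/s21c.png

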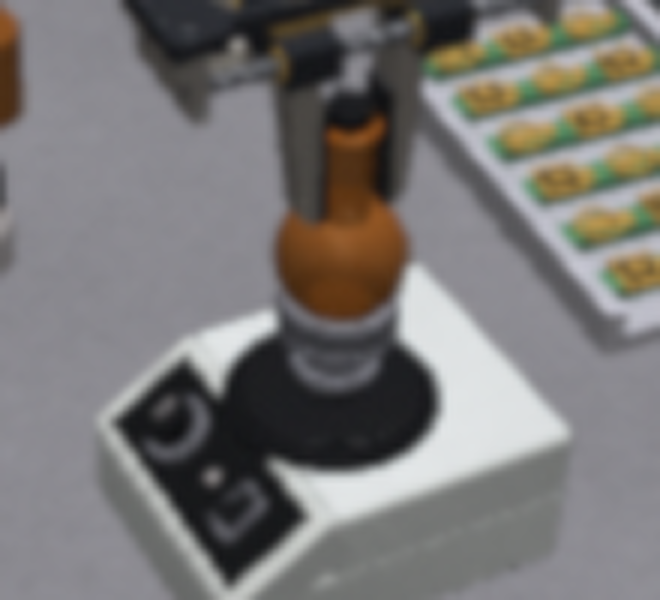

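View pics/w21c.png

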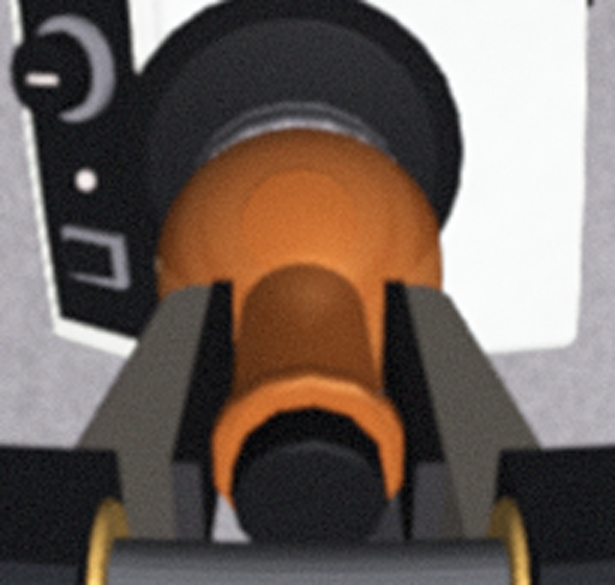

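Run:
```python
from h import *
d=cams.snapshot('side')
a=np.array(proj(d,[.5427,-.0385,.150]));b=np.array(proj(d,[.5427,-.0385,.139]));print((b-a)*6,'px for 11mm')
i0=cv2.imread('pics/s18c.png',0);
for n in(19,20,21):
    i1=cv2.imread(f'pics/s{n}c.png',0)
    t=i0[300:375,285:395]
    r=cv2.matchTemplate(i1[290:420,270:410],t,cv2.TM_CCOEFF_NORMED);m=cv2.minMaxLoc(r);print(n,m[1],m[3][0]-15,m[3][1]-10)
s=bot.get_state();print(s['eef_pos'],s['contact_force'])
```

```text
[-0.96155612 17.62831392] px for 11mm
19 0.973662257194519 0 2
20 0.906737744808197 0 9
21 0.8168491721153259 -1 20
[ 0.54371847 -0.03869998  0.24009234] [-3.56240078 -1.09986569 10.58176486]
```

Run:
```python
from workcell import bot,ticket
print(ticket.hand_in());s=bot.get_state();print(s['time'],s['eef_pos'],s['contact_force'],s['finger_gap'])
```

```text
the job is handed in; nothing more can be done
None
the job is handed in; nothing more can be done
```

The job is handed in. The grey ring head is home on the spindle and let go. The flask is held upright with its ball in the ring, and the spindle is held down. No verdict was reported.

**Last checks before hand-in (25 s on the robot's clock):**
- **Spindle travel:** about 11 mm from the tool height and about 12.5 mm from the side camera. The force suggests about 11.7 mm. The three disagree by 1–2 mm but all lie well between 8 and 16 mm.
- **Force:** the wrist read 10–11.7 N upward, so with the flask's weight the ring sees about 13 N, well under 50 N. There was also about 3.5 N of sideways push in x.
- **Flask:** the gripper was tilted about 0.03 rad, the flask looked centred over the ring, and it had not slipped in the grip.

**What was not as planned:**
- The fingers' inner faces are long, so they closed on the flask's lip (gap about 28 mm) rather than the 25 mm neck. Re-gripping lower did not change this.
- The gripper's tilt grew slowly, from about 0 to 0.03 rad.
- I judged the head's fit only from pictures and force: about 3 N on contact, and the spindle tip looked right in the bore.
- I did not re-measure the other objects at the end. In the one mid-run side view I checked, they looked unmoved.

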